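# Set the length stop by its dial, lock it and seat the strip for sawing

### The arm

A 7-joint arm with a two-finger parallel gripper is mounted at the origin on a cart in front of the work surface, level with it; the furniture and walls round the work are solid. World frame = base frame: x ahead of the robot, y to its left, z up, the work surface at z = 0. Lengths are in m, angles in degrees, forces in N, time in s.
With the tool pointing down it reaches from about 0.425 to 0.875 m from the base axis. Payload 4.7 kg.
Tool frame: the origin (TCP) lies at the very end of the fingers, on their centre line; the grasp point (between the pads) lies 19 mm behind it; z points along the fingers, y is the line along which they close (so a half turn about z gives the same grasp; the last joint's range is limited). The gripper opens to 87 mm and grips with 3 to 60 N. Pads are 19 mm wide; open, the fingers measure 117 mm over their backs; the gripper's body (75 mm by 190 mm) begins 51 mm behind the grasp point.
Start: joints at [-66.056, 18.392, -4.016, 83.108, 1.295, 78.541, -3.26], TCP at [0.255, 0.598, 0.223] pointing down, gripper open.
Joint ranges: [-163.93, 163.93], [-17.29, 119.83], [-79.2, 71.16], [3.27, 140.29], [-89.18, 269.18], [5.43, 117.66], [-154.24, 154.24]. Speed limits (degrees/s): [147.25, 147.25, 180, 180, 180, 180, 180].

### API

Orientations are given as [roll, pitch, yaw] about the fixed x, y, z axes, in that order (R = Rz(yaw) Ry(pitch) Rx(roll)).
In Python, from cell import get_obs, eyes, env gives the robot as it stands.
- The arm moves only by the tool servo_tool, never from a script. Its argument "series" is a list that holds one entry, the list of rows, each a list of 7 numbers: the shift along the tool's x, y, z in units of 300 mm (1.0 is 300 mm), then the turn, a rotation vector about the tool's x, y, z in units of pi rad (1.0 is pi rad), then the opening, from 0 (shut) to 1 (fully open). In form: [[[tx, ty, tz, wx, wy, wz, gripper], ...]]. A call has 1 to 12 rows; each row is the pose to reach, as a shift and turn from the pose commanded when the call began, along the tool's axes at that moment, turning the shorter way round; what a row does not reach only later rows make up. A row lasts 1/12 s, in which the tool goes at most 41.7 mm and 7.16 degrees, less where a joint would pass 70% of its speed; a pose out of reach is approached as far as the arm can. A call with a number of a shift or a turn outside -1 to 1 is refused whole. A call with a gripper value outside its range is refused whole. The fingers move at their own pace and stop on an object; "grip_force" is the grip in N (left out, the last holds). Time passes only in rows, so rows that repeat a pose let the fingers close. It gives the time, the measured TCP pose, the force, the opening and the grip force at its end, in the units of the state.
- get_obs(): the state, without advancing time (a new reading comes with each control period).
- eyes.read_camera(name): name is "scene" or "top"; returns a dict with "frame" (400x640x3 uint8, red, green, blue), "depth" (400x640 float32, m along the optical axis (not along the pixel's ray), 0 where there is no reading), "fx", "fy", "cx", "cy" (pixels), "origin" and "rotation" of the camera in the world. Camera axes: x right, y down, z forward; pixel columns grow to the right and rows downward; lengths in m; the calibration is good to about 2 mm. A picture is of the moment at which its call begins.
- env.sign_off(): hands the job in; it is judged then, once.
The state is a dict: "time_s": time; "qpos": joint angles; "joint_velocities": joint speeds; "effort": joint torques, N m; "tool_pos": TCP position; "tool_rot": TCP orientation; "force": force on the tool from outside, world axes, zero at the start; "wrist_torque": the same for the moment, N m; "grip_width": finger opening in m; "grasp_force": force on a finger pad.
Only numpy, scipy, OpenCV 4.12 (cv2) and the standard library are available. Lean on these libraries where they do the work, as an engineer would, in place of code of your own. Each camera call takes 0.05 s, during which the arm holds its last target. There are 200 camera calls.

### The job

Push the steel spinner knob round with a fingertip until the white index line on the black dial lines up with the red marker on the scale, then press the red lock lever down flat so that the stop cannot creep. After that push the blue-edged strip flush along the wooden fence and up against the stop plate, ready for sawing. Only push and press, gently: grip or lift nothing, and leave the other things where they are.

Things in the scene. Friction and masses are not known exactly. Their poses are not given: they have to be found in the camera images.
- stop_board: Fixed plywood sawing board, 170 (x) x 370 (y) x 18 mm. Origin: centre of its underside; x away from the robot, y to the left, z up, yaw within 0.2. In its frame (mm): board top z 18; fence x 45 to 67, y -12 to 180, up to z 50, guiding face x = 45; grey housing under the dial x -46 to 79, y -174 to -46, up to z 54; lock bracket x 16 to 46, y -46 to -16, up to z 58.
- dial: Black dial, 98 mm across, top at z 57 mm, turning about the upright axis through its origin. Own -x axis runs along its white index line. Light drag (2 to 4 N at the spinner knob); stays where left; turns both ways, 1.75 rad either way from the line pointing along the board's -x. It drives the stop plate: 1 rad counter-clockwise from above moves it 9.5 mm to the board's +y.
- index_tip (a point): Outer end of the white index line at the dial's rim, 49 mm from the dial axis, on the side nearest the robot.
- marker_tip (a point): Inner end of the red marker clipped on the aluminium scale ring round the dial, 49 mm from the dial axis, level with index_tip: the two points coincide when the lines meet. It does not move in a run and lies 0.5 to 2.3 rad counter-clockwise (from above) of the index line at the start. Scale lines are 6 degrees apart (1 mm of stop travel).
- spinner (a point): Steel spinner knob standing upright on the dial, 13 to 15 mm thick and 30 mm tall (z 57 to 87 mm of the board), 34 mm from the dial axis, opposite the index line. The point is on its axis, half-way up.
- lock_lever (a joint): Red lock lever of the stop: 0 raised 45 degrees, 0.785 rad pressed down flat (its end stop). Pressing takes about 3 to 10 N at the paddle; it stays where it is left. Flat, its cam clamps the rack: gentle pushes then shift neither stop plate nor dial.
- lever_pad (a point): Centre of the top of the lever's end paddle (16 x 18 mm). The lever hinges at x 31, y -31, z 48 mm of the board about an axis along the board's y, and reaches from there to -x, 66 mm long: paddle centre at x -12, z 93 raised, and x -27, z 53 flat.
- stop_face (a point): Centre of the aluminium stop plate's face that looks to the board's +y, at x 31, z 31 mm of the board; its y follows the dial (8 to 30 mm). Plate 24 (x) x 6 x 23 mm (z 20 to 43). Axes as the board's. Unlocked, a push of about 8 N on it turns the dial back.
- workpiece: Loose straight MDF strip with blue edges, 21 x 66 x 16 mm, 20 to 45 g, lying on the board in front of the fence, its long side (own y) along the fence within 0.08 rad and 5 to 17 mm off it, 19 to 42 mm from where the stop plate will be. Origin: centre of its underside. Seated: long side on the fence, end on the stop plate.
- offcut: Loose small blue-edged MDF offcut, 37 x 19 x 16 mm, on the front part of the board; bystander. Origin: centre of its underside.
- sanding_block: Loose tan sanding block, 60 x 99 x 23 mm, on the bench to the right of the board; bystander. Origin: centre of its underside.
- spare_block: Loose taped block standing on end, 31 x 29 x 82 mm, on the bench to the left of the board; bystander. Origin: centre of its underside.
Things that resemble listed ones, but are neither listed nor needed, are in the scene too. There is more than one size of the workpiece; the job needs the middle-sized.

How it is judged (in metres and radians):
On the way, in this order (a step that is already met when the one before it is completed fails the run):
1. the dial is turned until its index line meets the red marker (distance between index_tip and marker_tip below 0.004 m and angular speed of dial below 0.1 rad/s), for 0.3 s.
2. the lock lever is pressed down flat (value of joint lock_lever above 0.7 rad), for 0.2 s.
3. the strip is seated along the fence and against the stop plate (y of workpiece in the frame of stop_face below 0.0355 m and x of workpiece in the frame of stop_board above 0.032 m and angle between the y axis of workpiece and the y axis of stop_board, either way round below 0.05 rad), for 0.2 s.
At the end, for the whole second after the job is handed in: Index line and red marker meet within 4 mm at the rim; lock lever flat (over 0.70 rad); strip at rest flat on the board, its long side within about 2.5 mm of the fence and parallel to it within 0.05 rad, its end within 2.5 mm of the stop plate (all of step 3 and distance between index_tip and marker_tip below 0.004 m and value of joint lock_lever above 0.7 rad and y of workpiece in the frame of stop_face above 0.03 m and x of workpiece in the frame of stop_board below 0.037 m and height (world z) of workpiece below 0.021 m and linear speed of workpiece below 0.01 m/s); the robot touches nothing.
It fails at once if the strip is lifted off the board (height (world z) of workpiece above 0.025 m).
It fails at once if the dial or its knob is squeezed or pushed hard (over 25 N) (contact force between the fingers and dial above 25 N).
It fails at once if the strip is squeezed or pushed hard (over 35 N) (contact force between the fingers and workpiece above 35 N).
It fails at once if the offcut, the sanding block or the spare block is shifted by more than 10 mm (distance of any of offcut, sanding_block, spare_block from where it was at the start of the episode above 0.01 m).
It also fails if it takes over 67 s, if anything falls off the work surface, if the arm or the gripper's body presses on something with over 40 N, if the wrist force passes 120 N, or if a joint passes its speed limit or range.

## Working session

There is one attempt and no reset: what is moved stays moved. The work goes in short steps, Python scripts to look and compute and a tool call to move; the robot and the scene stay as the last step left them, time stands still between calls to the robot, and variables do not carry over. Pictures are saved under pics/ and viewed, at most 10 in all, crops included, and the job is handed in when it is done.

Besides the shell and the picture viewer there is one more tool, called after "Request:" as name(argument=value, ...) on one line, values as JSON. servo_tool: Moves the arm, as the interface text tells. Shifts and turns lie within -1 to 1; 1 stands for 300 mm of shift or pi rad of turn. Its arguments: {"type":"object","properties":{"series":{"type":"array"},"grip_force":{"type":"number"}},"required":["series"]}

```bash
mkdir -p pics
cat > h.py <<'E'
import numpy as np, cv2
from cell import get_obs, eyes, env
def snap(n):
    d=eyes.read_camera(n); np.savez(f'{n}.npz',**d); return d
def ray(d,u,v,z):
    R=np.array(d['rotation']);o=np.array(d['origin'])
    r=R@np.array([(u-d['cx'])/d['fx'],(v-d['cy'])/d['fy'],1]); return o+r*(z-o[2])/r[2]
def proj(d,p):
    c=np.array(d['rotation']).T@(np.array(p)-d['origin']); return np.array([d['cx']+d['fx']*c[0]/c[2],d['cy']+d['fy']*c[1]/c[2]])
E
python3 - <<'E'
from h import *
for n in('scene','top'):
    d=snap(n);cv2.imwrite(f'pics/{n}0.png',d['frame'][:,:,::-1]);print(n,d['rotation'],d['origin'],d['fx'],d['cx'],d['cy'])
o=get_obs();print(o)
E
```

```text
scene [-118.345134     -1.25825128  -46.33785997] [-0.19607349 -0.61201672  0.60109965] 493.88108414877377 318.34913410132197 204.095739386269
top [-175.81784978    0.19927269  -90.88943175] [0.42354445 0.00836574 1.11762339] 465.42196605986857 315.5490038510132 207.6508755420554
{'time_s': 0.1, 'qpos': array([-66.05607814,  18.43325936,  -4.01567785,  83.16648419,
         1.29487178,  78.54019258,  -3.26147753]), 'joint_velocities': array([ 0.07948792, -0.10660213, -0.06436889, -0.11799103, -0.0709221 ,
        0.05081557, -0.04512905]), 'effort': array([ 2.67871928e-04, -4.92572629e+01, -4.05472554e-01, -3.13397491e+01,
       -6.40022568e-02,  3.94211872e-02,  5.30701482e-05]), 'tool_pos': array([0.25524998, 0.59726481, 0.22160101]), 'tool_rot': array([-1.79905286e+02,  5.20168847e-03,  1.56864281e+02]), 'force': array([0.09968183, 0.23435705, 0.09970664]), 'wrist_torque': array([-0.00251647,  0.01340867,  0.05038846]), 'grasp_force': 0.0, 'grip_width': 0.0872062787800452}
```

```bash
ls; ls pics
```

```text
h.py
pics
scene.npz
top.npz
scene0.png
top0.png
```

Rotation is given as roll/pitch/yaw degrees; I'll convert it.

```bash
sed -i "s/d=eyes.read_camera(n);/d=eyes.read_camera(n); d['rotation']=Rotation.from_euler('xyz',d['rotation'],degrees=True).as_matrix();/; 2i from scipy.spatial.transform import Rotation" h.py; cat h.py | head -5
python3 - <<'E'
from h import *
for n in('scene','top'):
    d=dict(np.load(n+'.npz')); d['rotation']=Rotation.from_euler('xyz',d['rotation'],degrees=True).as_matrix(); np.savez(n+'.npz',**d)
    print(proj(d,[.6,0,0]))
E
```

```text
import numpy as np, cv2
from scipy.spatial.transform import Rotation
from cell import get_obs, eyes, env
def snap(n):
    d=eyes.read_camera(n); d['rotation']=Rotation.from_euler('xyz',d['rotation'],degrees=True).as_matrix(); np.savez(f'{n}.npz',**d); return d
[358.04063514 228.22592416]
[319.47574851 168.60469286]
```

View pics/top0.png

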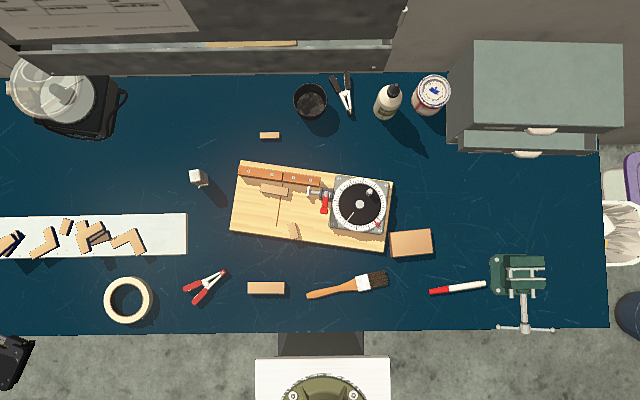

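View pics/scene0.png

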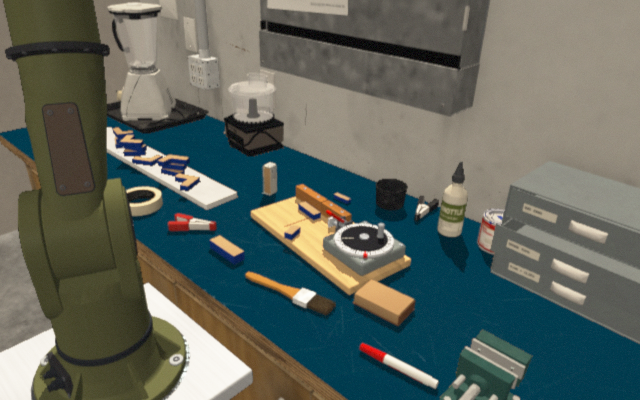

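Top view: the board is centred at about (312,207), with the fence at (280,172), the dial at (360,203) and the red lever at (324,203). There are three candidate strips: on the board by the fence (274,190), a longer one on the bench (266,288), and a shorter one behind (270,135). The one at (274,190) fits, since it lies on the board in front of the fence. The offcut is at (293,231). I'll confirm this in a crop.

Run:
```python
from h import *
d=np.load('top.npz');s=np.load('scene.npz')
a=cv2.resize(d['frame'][150:260,222:442],(800,400),interpolation=cv2.INTER_CUBIC)
b=cv2.resize(s['frame'][180:290,240:420],(800,489)[:2],interpolation=cv2.INTER_CUBIC)
cv2.imwrite('pics/c_top.png',a[:,:,::-1]);cv2.imwrite('pics/c_scene.png',b[:,:,::-1])
```

```text
(no output)
```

View pics/c_top.png

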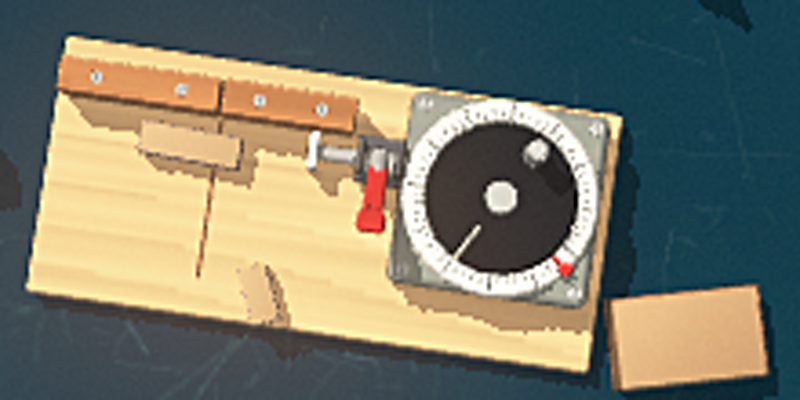

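View pics/c_scene.png

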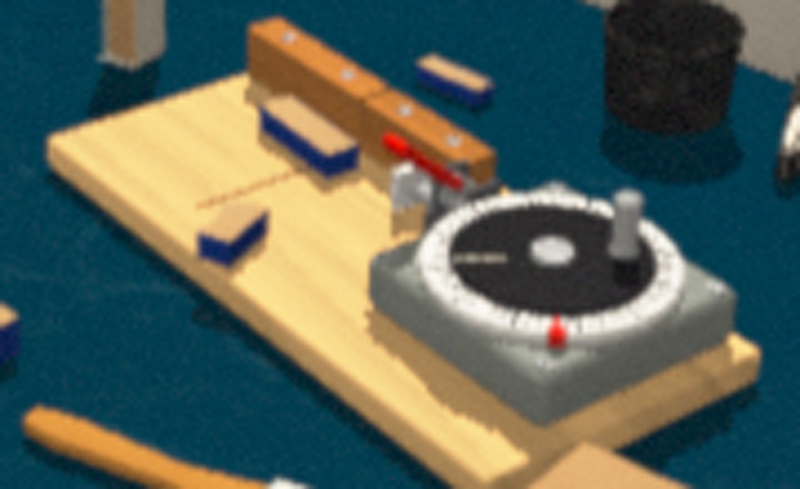

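The crops show the strip on the board at crop (190,145), mid-sized and blue-edged; the shorter one lies behind the fence and the longer one on the bench. The index line runs (478,228)→(455,260), the red marker's inner end is near (557,262), the knob top is near (538,150), and the raised lever's paddle is near (371,218). Next I'll measure them.

```bash
cat > m.py <<'E'
from h import *
def measure(d,corn=None):
    f=d['frame'];hsv=cv2.cvtColor(f,cv2.COLOR_RGB2HSV).astype(int);H,S,V=hsv[...,0],hsv[...,1],hsv[...,2]
    out={}
    box=np.zeros(f.shape[:2],bool);box[165:240,325:395]=1
    # red marker (crop 557,265)
    red=((H<8)|(H>172))&(S>150)&(V>110)
    yy,xx=np.where(red&box&(np.arange(640)[None]>345)); out['mark']=np.c_[xx,yy]
    yy,xx=np.where(red&(np.arange(640)[None]<345)&(np.arange(640)[None]>312)&(np.arange(400)[:,None]>180)&(np.arange(400)[:,None]<222));out['lever']=np.c_[xx,yy]
    return out,hsv
E
python3 - <<'E'
from m import *
d=np.load('top.npz')
o,hsv=measure(d)
k=800/220
c=lambda x,y:(222+(x+.5)/k-.5,150+(y+.5)/k-.5)
# board pose from corners (z=18mm top)
P=np.array([ray(d,*c(*p),.018)[:2] for p in[(66,38),(622,115),(590,373),(27,292)]])
print('corners',P.round(4)); ctr=P.mean(0)
e=(P[0]-P[1]+P[3]-P[2]); yaw=np.arctan2(-e[0],e[1]); print('ctr',ctr,'yaw',yaw, np.linalg.norm(P[0]-P[1]),np.linalg.norm(P[0]-P[3]))
# wood top mask
H,S,V=hsv[...,0],hsv[...,1],hsv[...,2]
w=(((H>10)&(H<28)&(S>60)&(V>110))).astype(np.uint8);w[:150]=0;w[262:]=0;w[:,:222]=0;w[:,392:]=0
cs,_=cv2.findContours(w,0,2);pts=np.vstack([x[:,0] for x in cs if cv2.contourArea(x)>20])
q=np.array([ray(d,u,v,.018)[:2] for u,v in pts]).astype(np.float32);
print(cv2.minAreaRect(q))
# black dial
f=d['frame'];b=((f.max(2)<75)).astype(np.uint8);b[:176]=0;b[230:]=0;b[:,:334]=0;b[:,:][:,388:]=0
n,l,st,cen=cv2.connectedComponentsWithStats(b);i=1+st[1:,4].argmax()
hull=cv2.convexHull(np.argwhere(l==i)[:,::-1].astype(np.int32));el=cv2.fitEllipse(hull);print('dial',el)
print('dial ctr world',ray(d,*el[0],.057), 'hub',ray(d,*c(500,197),.058))
np.save('marker.npy',o['mark']);print('mark',o['mark'].tolist());print('lever',o['lever'].mean(0), o['lever'].min(0),o['lever'].max(0))
sub=f[176:232,334:388]; 
C=np.array(el[0])
for th in range(0,0):pass
# bright pixels inside dial radius 10..20px
yy,xx=np.mgrid[0:400,0:640];r=np.hypot(xx-C[0],yy-C[1]);g=f.min(2).astype(int)
m=(r>8)&(r<22)&(g>90)
print([(x,y,g[y,x]) for y,x in np.argwhere(m)])
E
```

```text
corners [[ 0.6207  0.1901]
 [ 0.564  -0.1734]
 [ 0.3964 -0.1481]
 [ 0.4544  0.216 ]]
ctr [0.50890148 0.02115546] yaw -0.15642183521419356 0.36788868905514355 0.16830316211545043
((0.5065684914588928, 0.013004645705223083), (0.39126476645469666, 0.17299608886241913), 79.96498107910156)
dial ((359.3978271484375, 204.1917724609375), (41.12599182128906, 41.769561767578125), 116.61253356933594)
dial ctr world [ 0.50749255 -0.08947444  0.057     ] hub [ 0.50829141 -0.08880747  0.058     ]
mark [[374, 220], [374, 221], [375, 221], [375, 222], [376, 223], [377, 223], [378, 223], [376, 224], [377, 224], [378, 224], [379, 224], [377, 225], [378, 225]]
lever [324.1559633  205.33027523] [320 196] [328 213]
[(np.int64(354), np.int64(183), np.int64(228)), (np.int64(355), np.int64(183), np.int64(168)), (np.int64(356), np.int64(183), np.int64(145)), (np.int64(357), np.int64(183), np.int64(149)), (np.int64(358), np.int64(183), np.int64(95)), (np.int64(359), np.int64(183), np.int64(115)), (np.int64(360), np.int64(183), np.int64(113)), (np.int64(361), np.int64(183), np.int64(115)), (np.int64(362), np.i
[... 7823 characters left out ...]
.int64(356), np.int64(225), np.int64(165)), (np.int64(357), np.int64(225), np.int64(162)), (np.int64(358), np.int64(225), np.int64(168)), (np.int64(359), np.int64(225), np.int64(92)), (np.int64(362), np.int64(225), np.int64(211)), (np.int64(363), np.int64(225), np.int64(167)), (np.int64(364), np.int64(225), np.int64(255)), (np.int64(365), np.int64(225), np.int64(207)), (np.int64(366), np.int64(225), np.int64(255)), (np.int64(357), np.int64(226), np.int64(255)), (np.int64(358), np.int64(226), np.int64(217)), (np.int64(359), np.int64(226), np.int64(204)), (np.int64(360), np.int64(226), np.int64(255)), (np.int64(361), np.int64(226), np.int64(204)), (np.int64(362), np.int64(226), np.int64(255))]
```

```bash
cat >> h.py <<'E'
BC=np.array([.509,.0212]);BY=-.1564
Rb=np.array([[np.cos(BY),-np.sin(BY)],[np.sin(BY),np.cos(BY)]])
w2b=lambda p:Rb.T@(np.asarray(p)[:2]-BC)
b2w=lambda p:Rb@np.asarray(p)+BC
DC=np.array([.5080,-.0896])
def tool(target_w,yaw,pts=None):
    "shift (units of 300mm) and turn (units of pi) from current measured pose to xyz/yaw deg"
    o=get_obs();R=Rotation.from_euler('xyz',o['tool_rot'],degrees=True).as_matrix()
    T=Rotation.from_euler('xyz',[180,0,yaw],degrees=True).as_matrix()
    return (R.T@(np.array(target_w)-o['tool_pos'])/.3).round(4),(Rotation.from_matrix(R.T@T).as_rotvec()/np.pi).round(4)
def dial(d):
    f=d['frame'].astype(int);g=f.min(2);pc=proj(d,[*DC,.057])
    hsv=cv2.cvtColor(d['frame'],cv2.COLOR_RGB2HSV).astype(int)
    best=[]
    A=np.radians(np.arange(0,360,.5))
    sc=[];rd=[]
    for a in A:
        v=0;r_=0
        for r in np.arange(.024,.044,.001):
            u=proj(d,[DC[0]+r*np.cos(a),DC[1]+r*np.sin(a),.057]).astype(np.float32)
            v+=cv2.getRectSubPix(g.astype(np.float32),(1,1),tuple(map(float,u)))[0,0]
        for r in np.arange(.050,.060,.001):
            u=proj(d,[DC[0]+r*np.cos(a),DC[1]+r*np.sin(a),.058]).astype(np.float32)
            r_+=cv2.getRectSubPix((f[...,0]-f[...,1]).astype(np.float32),(1,1),tuple(map(float,u)))[0,0]
        sc.append(v);rd.append(r_)
    sc=np.array(sc);rd=np.array(rd)
    def peak(s):
        w=np.clip(s-.6*s.max(),0,None);z=(w*np.exp(1j*A)).sum()
        return np.degrees(np.angle(z)),abs(z)/w.sum()
    return sc,rd,A,peak
E
python3 - <<'E'
from h import *
for n in('top','scene'):
    d=np.load(n+'.npz');sc,rd,A,pk=dial(d)
    deg=np.degrees(A);pkx=[(deg[i],int(sc[i])) for i in range(720) if sc[i]==sc[np.arange(i-15,i+16)%720].max() and sc[i]>1000]
    print(n,'index cands',pkx,'marker',pk(rd),deg[rd.argmax()])
d=np.load('top.npz')
print('DC board',w2b(DC)*1000,'dial px',proj(d,[*DC,.057]))
print('knob top',ray(d,369.5,190.5,.087),np.degrees(np.arctan2(*(ray(d,369.5,190.5,.087)[:2]-DC)[::-1])))
k=800/220
for p in[(140,120),(243,133),(240,168)]:print('strip',w2b(ray(d,222+(p[0]+.5)/k-.5,150+(p[1]+.5)/k-.5,.034))*1000)
f=d['frame'];
print(f[180:204,255:295].min(2)[::1,::2])
for p in [(.509,.02,.05),]:pass
print('stop',w2b(ray(d,222+310/k,150+148/k,.043))*1000,'lever pad',w2b(ray(d,222+371/k-.4,150+220/k-.4,.093))*1000)
E
```

```text
top index cands [(np.float64(20.0), 1013), (np.float64(56.0), 1062), (np.float64(85.0), 1089), (np.float64(101.5), 1078), (np.float64(123.00000000000001), 1074), (np.float64(140.5), 3654), (np.float64(161.5), 1054), (np.float64(176.5), 1034), (np.float64(188.5), 1023), (np.float64(204.0), 1008), (np.float64(213.5), 1009), (np.float64(319.0), 3083)] marker (np.float64(-139.79202437612574), np.float64(0.9998769400709021)) 220.0
scene index cands [(np.float64(7.499999999999999), 1028), (np.float64(17.0), 1043), (np.float64(32.0), 1137), (np.float64(59.00000000000001), 1002), (np.float64(142.5), 2132), (np.float64(331.0), 1946)] marker (np.float64(-140.83993350297965), np.float64(0.9999309393554995)) 219.5
DC board [  16.27076411 -109.60338606] dial px [359.44779805 203.96961565]
knob top [ 0.53532362 -0.10986282  0.087     ] -36.560123640240136
strip [ 35.52226783 125.76615458]
strip [36.47753155 58.77387965]
strip [13.79277798 57.40935656]
[[112 112 114 114 108 110  89  69  53  38  47  48  57  50 102 104 102  97
   94  90]
 [110 108 109 111 114 115 113 109 108 111  86  53  42  41  54  
[... 1261 characters left out ...]
 105  89  95  92  57 108
   97 158]
 [166 163 163 160 158 155 158  91 159  95  98 104 108  86 105 103 105 109
  102 166]
 [162 163 163 165 164 162 165 156 164 156  96  96 105  99 101 104 107 104
   99 162]
 [158 158 157 159 159 163 165 163 161 162 157 159 105 165  94  96  99 101
   90 157]
 [156 153 155 157 156 157 156 159 162 161 165 165 135 168 156 160  97  94
  152 154]
 [162 159 157 158 153 154 156 157 156 156 158 161 137 171 162 165 159 158
  160 154]
 [152 156 159 164 160 160 155 154 155 154 154 157 105 162 158 162 162 166
  161 158]
 [147 145 146 153 154 159 162 161 158 157 155 156  75 159 154 155 156 160
  159 159]]
stop [31.22680172 13.36089297] lever pad [-11.59986657 -30.34396826]
```

Run:
```python
from h import *
print(tool([.50,.30,.2],100),tool([.519,-.13,.15],51.3))
```

```text
(array([-1.1395, -0.5905,  0.0731]), array([-5.000e-04,  3.000e-04,  3.159e-01])) (array([-1.7609, -1.8834,  0.2419]), array([-3.000e-04,  5.000e-04,  5.865e-01]))
```

Request:
servo_tool(series=[[[-0.88,-0.6,0.1,0,0,0.3,0],[-0.88,-0.6,0.1,0,0,0.3,0],[-0.88,-0.6,0.1,0,0,0.3,0],[-0.88,-0.6,0.1,0,0,0.3,0],[-0.88,-0.6,0.1,0,0,0.3,0],[-0.88,-0.6,0.1,0,0,0.3,0],[-0.88,-0.6,0.1,0,0,0.3,0],[-0.88,-0.6,0.1,0,0,0.3,0],[-0.88,-0.6,0.1,0,0,0.3,0],[-0.88,-0.6,0.1,0,0,0.3,0]]])

```text
time_s: 0.93
tool_pos: [0.4285, 0.3263, 0.1922]
tool_rot: [-180.0, 0.0, 102.6]
force: [-0.5, 0.7, -0.2]
grip_width: 0.0283
grasp_force: 0.0
```

Run:
```python
from h import *
print(tool([.519,-.13,.16],51.3)); print(get_obs()['tool_pos'],get_obs()['tool_rot'])
```

```text
(array([-1.5501, -0.0377,  0.108 ]), array([-1.000e-04,  2.000e-04,  2.851e-01]))
[0.42846005 0.32629594 0.19221913] [-1.79964866e+02  1.99428445e-02  1.02620000e+02]
```

Request:
servo_tool(series=[[[-1.0,0,0.1,0,0,0.18,0],[-1.0,0,0.1,0,0,0.18,0],[-1.0,0,0.1,0,0,0.18,0],[-1.0,0,0.1,0,0,0.18,0],[-1.0,0,0.1,0,0,0.18,0],[-1.0,0,0.1,0,0,0.18,0],[-1.0,0,0.1,0,0,0.18,0],[-1.0,0,0.1,0,0,0.18,0],[-1.0,0,0.1,0,0,0.18,0]]])

```text
time_s: 1.68
tool_pos: [0.4945, 0.0334, 0.1624]
tool_rot: [180.0, 0.0, 70.2]
force: [-0.2, 0.4, 0.1]
grip_width: 0.0003
grasp_force: 0.0
```

Run:
```python
from h import *
print(tool([.519,-.13,.15],51.3),tool([.519,-.13,.069],51.3))
```

```text
(array([-0.4849,  0.2611,  0.0416]), array([1.000e-04, 2.000e-04, 1.051e-01])) (array([-0.4847,  0.261 ,  0.3116]), array([1.000e-04, 2.000e-04, 1.051e-01]))
```

Request:
servo_tool(series=[[[-0.485,0.261,0.04,0,0,0.105,0],[-0.485,0.261,0.04,0,0,0.105,0],[-0.485,0.261,0.04,0,0,0.105,0],[-0.485,0.261,0.04,0,0,0.105,0],[-0.485,0.261,0.04,0,0,0.105,0],[-0.485,0.261,0.04,0,0,0.105,0],[-0.485,0.261,0.14,0,0,0.105,0],[-0.485,0.261,0.24,0,0,0.105,0],[-0.485,0.261,0.29,0,0,0.105,0],[-0.485,0.261,0.31,0,0,0.105,0],[-0.485,0.261,0.31,0,0,0.105,0]]])

```text
time_s: 2.6
tool_pos: [0.5188, -0.1239, 0.068]
tool_rot: [-179.8, 0.1, 51.8]
force: [-0.4, 0.0, 0.2]
grip_width: 0.0004
grasp_force: 0.0
```

Run:
```python
from h import *
d=snap('scene');cv2.imwrite('pics/c2.png',cv2.resize(d['frame'][170:300,250:430],(800,578),interpolation=cv2.INTER_CUBIC)[:,:,::-1])
o=get_obs();yaw0=o['tool_rot'][2]
print(o['tool_pos'],yaw0)
# rows: pushing arc for phi of knob, offset 16.5
for back,phi in [(16.5,-38.7)]+[(16.5,p) for p in np.arange(-32,42,6.6)]:
    a=np.radians(phi);r=np.array([np.cos(a),np.sin(a)]);t=np.array([-r[1],r[0]])
    p=DC+.034*r-back/1000*t
    s,w=tool([*p,.069],phi+90);print(phi.__round__(1),s,w[2])
```

```text
[ 0.51977972 -0.12478778  0.06944047] 51.771716800856176
-38.7 [0.0119 0.0095 0.0015] 0.0026
-32.0 [0.0255 0.0152 0.0015] -0.0346
-25.4 [0.0394 0.0193 0.0015] -0.0713
-18.8 [0.0537 0.0218 0.0015] -0.1079
-12.2 [0.0682 0.0225 0.0015] -0.1446
-5.6 [0.0826 0.0217 0.0015] -0.1813
1.0 [0.0969 0.0192 0.0015] -0.2179
7.6 [0.1108 0.015  0.0015] -0.2546
14.2 [0.1241 0.0093 0.0015] -0.2913
20.8 [0.1367 0.0021 0.0015] -0.3279
27.4 [ 0.1484 -0.0066  0.0015] -0.3646
34.0 [ 0.159  -0.0165  0.0015] -0.4013
40.6 [ 0.1684 -0.0275  0.0015] -0.4379
```

View pics/c2.png

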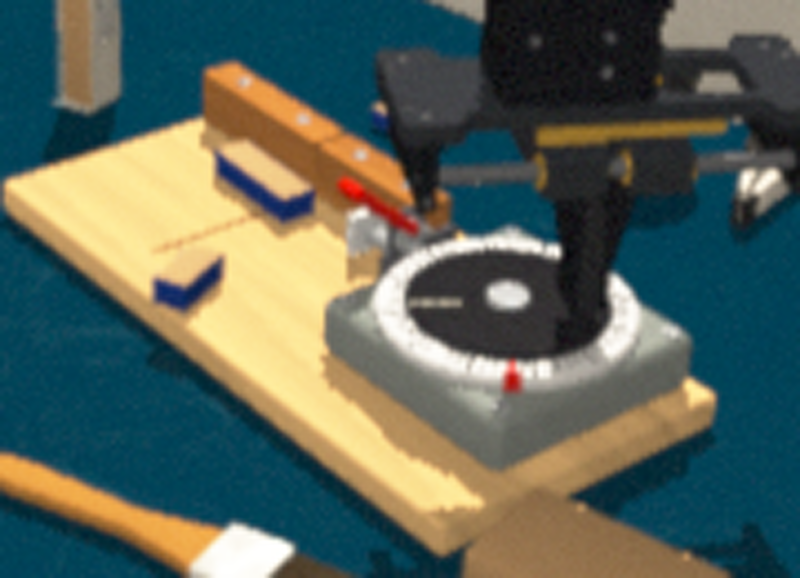

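The fingertip is on the dial just clockwise of the knob, and the index line is unmoved. I'll start a gentle push.

Request:
servo_tool(series=[[[0.004,0.006,0,0,0,0,0],[0.008,0.009,0,0,0,0,0],[0.012,0.01,0,0,0,0,0],[0.016,0.012,0,0,0,-0.01,0],[0.02,0.013,0,0,0,-0.02,0],[0.0255,0.015,0,0,0,-0.035,0],[0.03,0.016,0,0,0,-0.047,0],[0.035,0.018,0,0,0,-0.06,0]]])

```text
time_s: 3.32
tool_pos: [0.5304, -0.1236, 0.0705]
tool_rot: [179.9, 0.0, 62.4]
force: [-1.3, -1.6, 1.1]
grip_width: 0.0005
grasp_force: 1.2
```

```bash
cat > st.py <<'E'
from h import *
import sys
d=snap('top');s=snap('scene')
for n,x in(('top',d),('scene',s)):
    sc,rd,A,pk=dial(x);deg=np.degrees(A)
    print(n,'index cands',[(float(deg[i]),int(sc[i])) for i in range(720) if sc[i]==sc[np.arange(i-15,i+16)%720].max() and sc[i]>1500],'marker',deg[rd.argmax()])
o=get_obs();t=o['tool_pos'][:2]-DC
print(o['time_s'],o['tool_pos'],o['tool_rot'],'F',o['force'])
r=np.hypot(*t);print('tool r',r,'implied knob angle',np.degrees(np.arctan2(t[1],t[0]))+np.degrees(np.arctan2(.0165,.034)))
E
python3 st.py
```

```text
top index cands [(145.5, 1749), (248.5, 1690), (265.5, 1686)] marker 51.0
scene index cands [(147.5, 2190), (329.0, 1608)] marker 219.5
3.4167 [ 0.53062475 -0.12321675  0.0703981 ] [1.79926399e+02 4.93643937e-03 6.23442923e+01] F [-1.12526322 -2.29552011  0.84977745]
tool r 0.04052116933785408 implied knob angle -30.17162739684404
```

Run:
```python
from h import *
for phi in np.linspace(-33,32,11):
    a=np.radians(phi);r=np.array([np.cos(a),np.sin(a)]);t=np.array([-r[1],r[0]])
    p=DC+.035*r-.0145*t
    s,w=tool([*p,.070],phi+90);print(phi.__round__(1),s,w[2])
```

```text
-33.0 [ 0.0053 -0.0072  0.0013] 0.0297
-26.5 [ 0.0183 -0.0012  0.0013] -0.0064
-20.0 [0.0319 0.0033 0.0013] -0.0425
-13.5 [0.0459 0.0061 0.0013] -0.0786
-7.0 [0.0602 0.0074 0.0013] -0.1148
-0.5 [0.0745 0.0071 0.0013] -0.1509
6.0 [0.0887 0.0051 0.0013] -0.187
12.5 [0.1025 0.0015 0.0013] -0.2231
19.0 [ 0.1159 -0.0036  0.0013] -0.2592
25.5 [ 0.1286 -0.0102  0.0013] -0.2953
32.0 [ 0.1405 -0.0182  0.0013] -0.3314
```

Request:
servo_tool(series=[[[0.011,-0.004,0.001,0,0,0.01,0],[0.018,-0.001,0.001,0,0,-0.006,0],[0.032,0.003,0.001,0,0,-0.042,0],[0.046,0.006,0.001,0,0,-0.078,0],[0.06,0.007,0.001,0,0,-0.115,0],[0.0745,0.007,0.001,0,0,-0.151,0],[0.0885,0.005,0.001,0,0,-0.187,0],[0.1025,0.0015,0.001,0,0,-0.223,0],[0.116,-0.0035,0.001,0,0,-0.259,0],[0.1285,-0.01,0.001,0,0,-0.295,0],[0.1405,-0.018,0.001,0,0,-0.331,0],[0.1405,-0.018,0.001,0,0,-0.331,0]]])

```text
time_s: 4.42
tool_pos: [0.5454, -0.0828, 0.0699]
tool_rot: [180.0, 0.1, 122.1]
force: [-0.1, -2.1, 0.7]
grip_width: 0.0005
grasp_force: 1.1
```

```bash
python3 st.py
python3 - <<'E'
from h import *
for phi in np.arange(30,46,2):
    a=np.radians(phi);r=np.array([np.cos(a),np.sin(a)]);t=np.array([-r[1],r[0]])
    p=DC+.035*r-.0145*t
    s,w=tool([*p,.070],phi+90);print(phi,s,w[2])
E
```

```text
top index cands [(181.5, 1914), (269.0, 1783), (336.0, 1885), (356.5, 1868)] marker 135.5
scene index cands [(42.0, 2370), (214.0, 1568)] marker 219.5
4.5167 [ 0.54538028 -0.08290846  0.06980352] [1.79939700e+02 3.43114043e-02 1.21705277e+02] F [-0.51735547 -1.59729195  0.45144822]
tool r 0.03797449576984632 implied knob angle 36.03619347284054
30 [-0.0053 -0.0026 -0.0007] 0.0095
32 [-0.0012 -0.0008 -0.0007] -0.0016
34 [ 0.0029  0.0008 -0.0007] -0.0127
36 [ 0.007   0.0022 -0.0007] -0.0239
38 [ 0.0113  0.0035 -0.0007] -0.035
40 [ 0.0155  0.0047 -0.0007] -0.0461
42 [ 0.0198  0.0057 -0.0007] -0.0572
44 [ 0.0241  0.0066 -0.0007] -0.0683
```

Request:
servo_tool(series=[[[0.005,0.0015,0,0,0,-0.012,0],[0.009,0.003,0,0,0,-0.024,0],[0.011,0.0035,0,0,0,-0.03,0],[0.011,0.0035,0,0,0,-0.03,0],[0.011,0.0035,0,0,0,-0.03,0]]])

```text
time_s: 4.93
tool_pos: [0.5446, -0.0795, 0.0697]
tool_rot: [180.0, 0.0, 127.2]
force: [1.0, -3.0, 2.0]
grip_width: -0.0001
grasp_force: 1.2
```

```bash
python3 st.py
```

```text
top index cands [(7.499999999999999, 1864), (16.0, 1864), (79.5, 1671), (155.0, 1876), (182.0, 1911), (269.0, 1752), (341.0, 1887)] marker 140.5
scene index cands [(48.5, 2276), (220.0, 2053)] marker 219.5
5.0333 [ 0.54447462 -0.07938099  0.0695516 ] [1.79959030e+02 3.30296588e-02 1.27257058e+02] F [ 1.37962084 -2.37462803  0.67634387]
tool r 0.03787909532557363 implied knob angle 41.53817912888573
```

Request:
servo_tool(series=[[[-0.015,0,0,0,0,0,0],[-0.04,0,0,0,0,0,0],[-0.04,0,-0.1,0,0,0,0],[-0.04,0,-0.23,0,0,0,0],[-0.04,0,-0.33,0,0,0,0],[0.2,0.05,-0.33,0,0,0.1,0],[0.4,0.1,-0.33,0,0,0.15,0],[0.6,0.15,-0.33,0,0,0.2,0],[0.765,0.2,-0.33,0,0,0.256,0],[0.765,0.2,-0.33,0,0,0.256,0],[0.765,0.2,-0.33,0,0,0.256,0],[0.765,0.2,-0.33,0,0,0.256,0]]])

```text
time_s: 6.03
tool_pos: [0.4526, 0.1391, 0.1681]
tool_rot: [-179.9, -0.1, 83.9]
force: [0.8, 0.4, 0.3]
grip_width: 0.0003
grasp_force: 0.0
```

```bash
python3 st.py
python3 - <<'E'
from h import *
d=np.load('top.npz');s=np.load('scene.npz')
a=cv2.resize(d['frame'][150:260,222:442],(800,400),interpolation=cv2.INTER_CUBIC)
cv2.imwrite('pics/c3.png',a[:,:,::-1])
p=b2w([-.014,-.031]);q=b2w([-.027,-.031])
print('pad',p,q,tool([*p,.115],81),tool([*p,.097],81),tool([*q,.05],81))
E
```

```text
top index cands [(38.5, 3392), (223.0, 3899)] marker 220.0
scene index cands [(47.0, 2328), (220.0, 3331)] marker 219.5
6.1333 [0.45129822 0.14285326 0.16797127] [-1.79864499e+02 -1.39885901e-01  8.44588909e+01] F [ 0.06626667 -0.63286264 -1.65749192]
tool r 0.23926891094073116 implied knob angle 129.59535142408578
pad [ 0.49034222 -0.00724094] [ 0.47750089 -0.00521602] (array([-0.4858,  0.1783,  0.175 ]), array([-0.0008, -0.0008,  0.0192])) (array([-0.486 ,  0.1784,  0.235 ]), array([-0.0008, -0.0008,  0.0192])) (array([-0.4838,  0.1355,  0.3917]), array([-0.0008, -0.0008,  0.0192]))
```

View pics/c3.png

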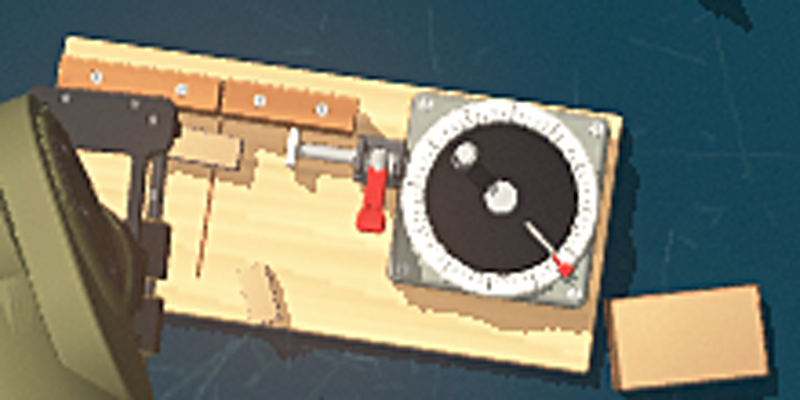

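The picture shows the index line running (527,223)→(556,256) in the crop, straight at the red marker near (565,267). I'll check the offset without relying on the dial centre.

Run:
```python
from h import *
for n in('top','scene'):
    d=np.load(n+'.npz');f=d['frame'].astype(int);yy,xx=np.mgrid[0:400,0:640]
    def world(m,w,z):
        P=np.array([ray(d,x,y,z)[:2] for y,x in np.argwhere(m)]);return P,w[m].astype(float)
    a=np.radians(221)
    pc=[proj(d,[*(DC+r*np.array([np.cos(a),np.sin(a)])),.057]) for r in(.034,.054)]
    near=np.hypot(xx-pc[0][0],yy-pc[0][1])<7
    P,w=world(near&(f.min(2)>95),f.min(2),.057)
    red=(f[...,0]-f[...,1]>70)&(np.hypot(xx-pc[1][0],yy-pc[1][1])<9)
    Q,v=world(red,f[...,0]-f[...,1],.058)
    u=DC-P.mean(0) ;vx,vy,x0,y0=cv2.fitLine(P.astype(np.float32),2,0,.01,.01)[:,0]
    D=np.array([vx,vy]);N=np.array([-vy,vx]); q=np.average(Q,axis=0,weights=v)
    print(n,len(P),len(Q),'line dir',np.degrees(np.arctan2(-vy,-vx))%180,'marker off line mm',(q-[x0,y0])@N*1000,'line off DC',(DC-[x0,y0])@N*1000,'mark r',np.linalg.norm(q-DC),np.degrees(np.arctan2(*(q-DC)[::-1]))%360, np.degrees(np.arctan2(*(P.mean(0)-DC)[::-1]))%360)
```

```text
top 21 18 line dir 36.625122 marker off line mm -0.14921179450742786 line off DC 3.7453279409064812 mark r 0.05793202001078553 220.4797915277772 222.37791283182315
scene 37 23 line dir 38.50531 marker off line mm 0.3277202341811156 line off DC 0.8693732207798311 mark r 0.0674678612353166 218.9652930589278 219.70707427278475
```

Alignment is within about 1–2 mm. Next is the lever: move above the paddle, then press.

Request:
servo_tool(series=[[[-0.15,0.06,0.1,0,0,0.019,0],[-0.28,0.12,0.12,0,0,0.019,0],[-0.4,0.16,0.15,0,0,0.019,0],[-0.486,0.178,0.17,0,0,0.019,0],[-0.486,0.178,0.17,0,0,0.019,0],[-0.486,0.178,0.17,0,0,0.019,0],[-0.486,0.178,0.19,0,0,0.019,0],[-0.486,0.178,0.21,0,0,0.019,0],[-0.486,0.178,0.225,0,0,0.019,0],[-0.486,0.178,0.225,0,0,0.019,0]]])

```text
time_s: 6.97
tool_pos: [0.4911, -0.0124, 0.0994]
tool_rot: [-179.9, 0.0, 80.9]
force: [-0.5, -0.4, -1.3]
grip_width: 0.0001
grasp_force: 0.0
```

Run:
```python
from h import *
o=get_obs();print(o['tool_pos'],o['tool_rot'],o['force'],w2b(o['tool_pos'])*1000)
H=np.array([31,48]);L=np.hypot(27+31,5);
for j in np.linspace(0,.80,8):
    # rotate raised pad (-12,93) about hinge
    v=np.array([-43,45]);c,s=np.cos(j),np.sin(j);x=v[0]*c-v[1]*s;z=v[0]*s+v[1]*c   # ccw about -> lowers
    p=b2w([(x+31)/1000,-.031]);print(j.round(2),(x+31).round(1),(z+48).round(1),tool([*p,(z+48)/1000],81)[0])
```

```text
[ 0.49107799 -0.01239202  0.09941852] [-1.79866548e+02  1.51234642e-02  8.08543184e+01] [-0.49706589 -0.35235295 -1.33232083] [-12.47085704 -35.97360131]
0.0 -12.0 93.0 [0.0166 0.0016 0.0214]
0.11 -16.9 87.8 [ 0.0165 -0.0146  0.0387]
0.23 -21.1 82.1 [ 0.0165 -0.0286  0.0578]
0.34 -24.6 75.9 [ 0.0165 -0.0404  0.0784]
0.46 -27.4 69.4 [ 0.0164 -0.0497  0.1002]
0.57 -29.5 62.6 [ 0.0164 -0.0566  0.1229]
0.69 -30.8 55.6 [ 0.0164 -0.0607  0.1462]
0.8 -31.2 48.5 [ 0.0164 -0.0622  0.1699]
```

Request:
servo_tool(series=[[[0.0165,0,0,0,0,0,0],[0.0165,-0.01,0.02,0,0,0,0],[0.0165,-0.015,0.039,0,0,0,0],[0.0165,-0.024,0.058,0,0,0,0],[0.0165,-0.035,0.078,0,0,0,0],[0.0165,-0.042,0.1,0,0,0,0],[0.0165,-0.046,0.12,0,0,0,0],[0.0165,-0.048,0.135,0,0,0,0],[0.0165,-0.048,0.145,0,0,0,0],[0.0165,-0.048,0.15,0,0,0,0]]])

```text
time_s: 7.8
tool_pos: [0.4784, -0.0066, 0.0551]
tool_rot: [-180.0, 0.0, 80.7]
force: [-1.1, 0.2, 0.7]
grip_width: 0.0004
grasp_force: 0.4
```

Run:
```python
from h import *
o=get_obs();print(o['tool_pos'],o['tool_rot'],o['force'],w2b(o['tool_pos'])*1000)
```

```text
[ 0.4784149  -0.00664787  0.05512184] [-1.79965794e+02  1.85605815e-02  8.07025187e+01] [-1.1308368   0.22463801  0.73024653] [-25.87412314 -32.27200452]
```

Request:
servo_tool(series=[[[0,0,0.004,0,0,0,0],[0,0,0.007,0,0,0,0],[0,0,0.01,0,0,0,0],[0,0,0.01,0,0,0,0]]])

```text
time_s: 8.13
tool_pos: [0.479, -0.0066, 0.0534]
tool_rot: [180.0, -0.0, 80.7]
force: [-2.1, -0.4, 4.7]
grip_width: 0.0007
grasp_force: 2.1
```

Request:
servo_tool(series=[[[0,0,0.004,0,0,0,0],[0,0,0.008,0,0,0,0],[0,0,0.01,0,0,0,0],[0,0,0.01,0,0,0,0],[0,0,0.01,0,0,0,0]]])

```text
time_s: 8.55
tool_pos: [0.479, -0.0065, 0.0526]
tool_rot: [-180.0, -0.1, 80.7]
force: [-9.0, -0.6, 23.2]
grip_width: 0.0003
grasp_force: 11.4
```

The lever is at its end stop (23 N at z 0.0526). I'll lift off and move beside the strip.

Request:
servo_tool(series=[[[0,0,-0.02,0,0,0,0],[0,0,-0.15,0,0,0,0],[0,0,-0.25,0,0,0,0],[0.13,0.02,-0.25,0,0,0,0],[0.26,0.04,-0.25,0,0,0,0],[0.36,0.045,-0.25,0,0,0,0],[0.41,0.045,-0.25,0,0,0,0],[0.41,0.045,-0.25,0,0,0,0],[0.41,0.045,-0.25,0,0,0,0]]])

```text
time_s: 9.3
tool_pos: [0.5117, 0.1126, 0.1245]
tool_rot: [-180.0, 0.1, 80.8]
force: [-0.3, -1.3, 0.2]
grip_width: 0.0011
grasp_force: 0.0
```

```bash
python3 st.py
python3 - <<'E'
from h import *
d=np.load('top.npz');s=np.load('scene.npz')
a=cv2.resize(d['frame'][150:260,222:442],(800,400),interpolation=cv2.INTER_CUBIC)
b=cv2.resize(s['frame'][185:260,255:400],(800,414),interpolation=cv2.INTER_CUBIC)[:200]
cv2.imwrite('pics/c4.png',np.vstack([a,b])[:,:,::-1])
o=get_obs();print(w2b(o['tool_pos'])*1000)
p=b2w([-.009,.089]);print(tool([*p,.027],81))
E
```

```text
top index cands [(38.5, 3376), (223.0, 3886)] marker 220.0
scene index cands [(47.5, 2347), (220.0, 3369)] marker 219.5
9.4 [0.51171954 0.11067876 0.12453767] [-1.79984977e+02  6.05580541e-02  8.05810264e+01] F [ 0.27592238 -0.34251151  0.76678678]
tool r 0.20031329673705903 implied knob angle 114.82306275929548
[-11.25115101  88.81022496]
(array([0.001 , 0.0076, 0.3251]), array([-0.0001,  0.0003, -0.0023]))
```

View pics/c4.png

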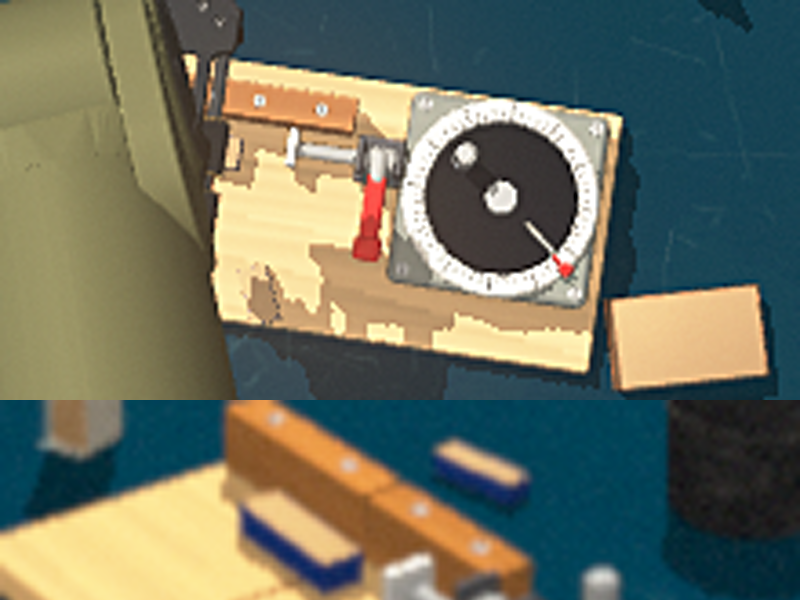

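The lever lies flat (paddle near (367,250)), the dial is still aligned, and the strip is untouched. Descend beside the strip, then push it to the fence.

Request:
servo_tool(series=[[[0,0.002,0.1,0,0,-0.002,0],[0,0.002,0.2,0,0,-0.002,0],[0,0.002,0.28,0,0,-0.002,0],[0,0.002,0.325,0,0,-0.002,0],[0,0.002,0.325,0,0,-0.002,0],[0,0.012,0.325,0,0,-0.002,0],[0,0.024,0.325,0,0,-0.002,0],[0,0.034,0.325,0,0,-0.002,0],[0,0.044,0.325,0,0,-0.002,0],[0,0.053,0.325,0,0,-0.002,0],[0,0.06,0.325,0,0,-0.002,0],[0,0.06,0.325,0,0,-0.002,0]]])

```text
time_s: 10.4
tool_pos: [0.5304, 0.1099, 0.0276]
tool_rot: [180.0, -0.0, 81.1]
force: [-0.2, 0.3, 0.1]
grip_width: 0.0003
grasp_force: 0.0
```

```bash
cat > w.py <<'E'
from h import *
o=get_obs();print(o['time_s'],o['tool_pos'],o['tool_rot'],o['force'],'board',w2b(o['tool_pos'])*1000)
s=snap('scene');hsv=cv2.cvtColor(s['frame'],cv2.COLOR_RGB2HSV).astype(int)
f=s['frame'].astype(int);m=((f[...,2]>f[...,0]+40)&(f[...,2]>f[...,1]+30)).astype(np.uint8)
n,l,st,c=cv2.connectedComponentsWithStats(m)
for i in range(1,n):
    if st[i,4]>25 and 240<c[i][0]<420 and 180<c[i][1]<260:
        ys,xs=np.where(l==i);P=np.array([w2b(ray(s,x,y,.026))*1000 for x,y in zip(xs,ys)])
        print(st[i,:],'board x,y min/max at mid height',P.min(0),P.max(0))
cv2.imwrite('cur.png',cv2.resize(s['frame'][185:260,255:400],(800,414),interpolation=cv2.INTER_CUBIC)[:,:,::-1])
E
python3 w.py
```

```text
10.4 [0.5303643  0.10985617 0.02764128] [ 1.79950837e+02 -2.46681755e-02  8.10588946e+01] [-0.15780337  0.29052658  0.11329507] board [ 7.29416912 90.90184154]
[333 195  18   9  50] board x,y min/max at mid height [112.78928606  68.23197958] [137.42767247 121.68297395]
[308 212  13   7  47] board x,y min/max at mid height [ 9.6627257  54.31618544] [35.69820327 85.68266931]
[285 230  14   9  50] board x,y min/max at mid height [-89.83499415  15.30307956] [-51.63093087  39.92463874]
```

Request:
servo_tool(series=[[[0,0.005,0,0,0,0,0],[0,0.01,0,0,0,0,0],[0,0.012,0,0,0,0,0],[0,0.012,0,0,0,0,0]]])

```text
time_s: 10.78
tool_pos: [0.5333, 0.1093, 0.0272]
tool_rot: [180.0, -0.0, 81.1]
force: [0.5, -0.3, 0.7]
grip_width: 0.0007
grasp_force: 0.0
```

```bash
python3 w.py; cp cur.png pics/c5.png
```

```text
10.7833 [0.53327116 0.10934416 0.02722716] [ 1.79998949e+02 -7.04216239e-03  8.10736718e+01] [ 0.48486471 -0.34103098  0.68185984] board [10.24530234 90.84885962]
[333 195  18   9  51] board x,y min/max at mid height [111.36562081  66.80857872] [137.42767247 121.68297395]
[309 212  13   6  44] board x,y min/max at mid height [11.58173066 55.3580875 ] [37.64204873 84.31243324]
[285 230  14   9  51] board x,y min/max at mid height [-89.83499415  15.30307956] [-51.63093087  39.92463874]
```

View pics/c5.png

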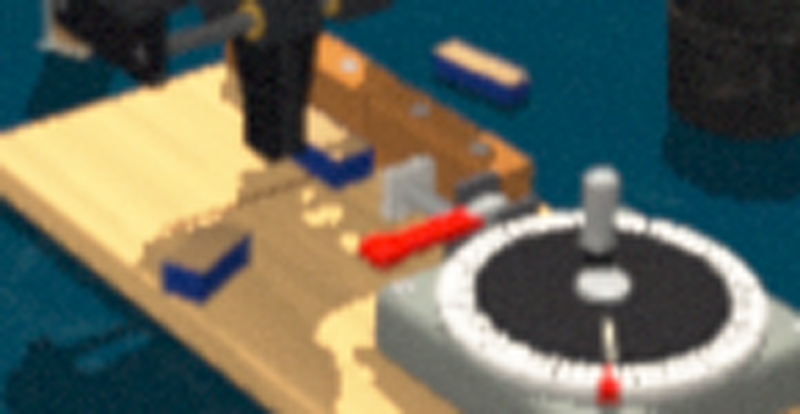

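The fingertip is in contact with the strip and moving it toward the fence (its end is near (372,150)). I'll keep pushing in small steps.

Request:
servo_tool(series=[[[0,0.004,0,0,0,0,0],[0,0.008,0,0,0,0,0],[0,0.01,0,0,0,0,0],[0,0.01,0,0,0,0,0]]])

```text
time_s: 11.17
tool_pos: [0.5363, 0.1089, 0.0273]
tool_rot: [180.0, -0.0, 81.1]
force: [0.8, 0.2, -0.7]
grip_width: 0.0006
grasp_force: 0.0
```

Request:
servo_tool(series=[[[0,0.004,0,0,0,0,0],[0,0.007,0,0,0,0,0],[0,0.007,0,0,0,0,0]]])

```text
time_s: 11.42
tool_pos: [0.5385, 0.1085, 0.0273]
tool_rot: [180.0, -0.0, 81.1]
force: [-0.1, -0.5, -0.1]
grip_width: 0.0004
grasp_force: 0.0
```

Request:
servo_tool(series=[[[0,0.004,0,0,0,0,0],[0,0.007,0,0,0,0,0],[0,0.007,0,0,0,0,0]]])

```text
time_s: 11.67
tool_pos: [0.5394, 0.1084, 0.027]
tool_rot: [-179.9, 0.0, 81.1]
force: [-3.2, 0.6, 2.0]
grip_width: 0.0004
grasp_force: 1.6
```

```bash
python3 w.py
```

```text
11.6667 [0.5393664  0.10841722 0.02704269] [-1.79876869e+02  5.42405912e-03  8.10782270e+01] [-3.16112053  0.60706755  1.99132782] board [16.41052846 90.88265016]
[333 195  18   9  52] board x,y min/max at mid height [111.36562081  67.95855614] [137.42767247 121.68297395]
[311 211  13   7  45] board x,y min/max at mid height [18.27397369 54.31618544] [44.51276635 84.11213614]
[285 230  14   9  50] board x,y min/max at mid height [-89.83499415  15.30307956] [-51.63093087  39.92463874]
```

Request:
servo_tool(series=[[[0,0.004,0,0,0,0,0],[0,0.006,0,0,0,0,0],[0,0.006,0,0,0,0,0],[0,-0.03,0,0,0,0,0],[0,-0.06,-0.05,0,0,0,0],[0,-0.06,-0.15,0,0,0,0],[0.1,-0.02,-0.15,0,0,0,0],[0.19,0.05,-0.15,0,0,0,0],[0.19,0.05,-0.15,0,0,0,0],[0.19,0.05,-0.15,0,0,0,0]]])

```text
time_s: 12.55
tool_pos: [0.5649, 0.1639, 0.0723]
tool_rot: [179.9, -0.0, 81.2]
force: [-0.2, -0.7, 0.1]
grip_width: 0.0004
grasp_force: 0.0
```

```bash
python3 w.py; python3 -c "
from h import *
print(tool([*b2w([.034,.148]),.027],81.04))"; cp cur.png pics/c6.png
```

```text
12.55 [0.56487818 0.16387676 0.07228638] [ 1.79890885e+02 -3.28840957e-02  8.12239756e+01] [-0.21947246 -0.69008225  0.06218451] board [ 32.9723662  149.63907241]
[333 195  18   9  53] board x,y min/max at mid height [111.36562081  66.80857872] [137.42767247 121.68297395]
[302 204  22  13  78] board x,y min/max at mid height [18.27397369 55.04823421] [ 44.51276635 127.80354823]
[285 230  14   9  51] board x,y min/max at mid height [-89.83499415  15.30307956] [-51.63093087  39.92463874]
(array([0.0008, 0.0052, 0.1499]), array([0.0002, 0.0002, 0.0004]))
```

View pics/c6.png

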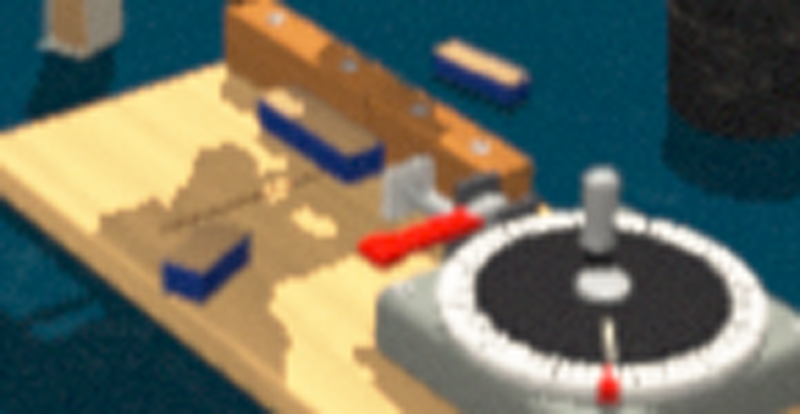

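The strip now lies along the fence (crop (260,100)–(382,170)). Now I'll push its far end toward the stop.

Request:
servo_tool(series=[[[0,0.003,0.08,0,0,0,0],[0,0.003,0.15,0,0,0,0],[0,0.003,0.15,0,0,0,0],[-0.02,0.003,0.15,0,0,0,0],[-0.035,0.003,0.15,0,0,0,0],[-0.05,0.003,0.15,0,0,0,0],[-0.065,0.003,0.15,0,0,0,0],[-0.08,0.003,0.15,0,0,0,0],[-0.095,0.003,0.15,0,0,0,0],[-0.11,0.003,0.15,0,0,0,0],[-0.125,0.003,0.15,0,0,0,0],[-0.125,0.003,0.15,0,0,0,0]]])

```text
time_s: 13.6
tool_pos: [0.5589, 0.1236, 0.0273]
tool_rot: [-180.0, 0.0, 81.0]
force: [-0.0, -0.5, -0.2]
grip_width: 0.0003
grasp_force: 0.0
```

```bash
python3 w.py
```

```text
13.6 [0.55894127 0.12357844 0.02731224] [-1.79998080e+02  2.65919631e-02  8.09936791e+01] [-0.04683069 -0.53672599 -0.17269247] board [ 33.38492047 108.90786128]
[333 195  18   9  53] board x,y min/max at mid height [111.36562081  66.80857872] [137.42767247 121.68297395]
[308 208  16  13  56] board x,y min/max at mid height [18.21944077 36.54077865] [ 27.95254535 102.96784258]
[285 230  14   9  50] board x,y min/max at mid height [-89.83499415  15.30307956] [-51.63093087  39.92463874]
```

Request:
servo_tool(series=[[[-0.007,0,0,0,0,0,0],[-0.014,0,0,0,0,0,0],[-0.02,0,0,0,0,0,0],[-0.02,0,0,0,0,0,0]]])

```text
time_s: 13.98
tool_pos: [0.5583, 0.1197, 0.0274]
tool_rot: [180.0, -0.1, 81.1]
force: [0.0, 1.4, -0.6]
grip_width: 0.0006
grasp_force: 0.8
```

Request:
servo_tool(series=[[[-0.005,0,0,0,0,0,0],[-0.01,0,0,0,0,0,0],[-0.01,0,0,0,0,0,0]]])

```text
time_s: 14.23
tool_pos: [0.5582, 0.1194, 0.0278]
tool_rot: [179.9, -0.3, 81.2]
force: [0.9, 6.1, 0.4]
grip_width: 0.0005
grasp_force: 3.3
```

Request:
servo_tool(series=[[[0.03,0,0,0,0,0,0],[0.07,0,0,0,0,0,0],[0.07,0,-0.1,0,0,0,0],[0.12,0,-0.23,0,0,0,0],[0.26,-0.05,-0.35,0,0,0,0],[0.4,-0.1,-0.4,0,0,0,0],[0.55,-0.1,-0.4,0,0,0,0],[0.55,-0.1,-0.4,0,0,0,0],[0.55,-0.1,-0.4,0,0,0,0]]])

```text
time_s: 14.98
tool_pos: [0.5519, 0.2925, 0.148]
tool_rot: [180.0, -0.2, 81.6]
force: [-0.6, -0.1, 0.0]
grip_width: 0.0007
grasp_force: 0.0
```

```bash
python3 st.py; python3 w.py
python3 - <<'E'
from h import *
d=np.load('top.npz');s=np.load('scene.npz')
a=cv2.resize(d['frame'][160:215,245:355],(800,400),interpolation=cv2.INTER_CUBIC)
b=cv2.resize(s['frame'][200:225,300:400],(800,200),interpolation=cv2.INTER_CUBIC)
cv2.imwrite('pics/c7.png',np.vstack([a,b])[:,:,::-1])
E
```

```text
top index cands [(38.5, 3401), (222.5, 4117)] marker 220.0
scene index cands [(48.00000000000001, 2255), (220.0, 3444)] marker 219.5
15.0833 [0.55302129 0.28484192 0.14676497] [-1.79978561e+02  8.22331924e-02  8.12284841e+01] F [-1.15767501 -0.6757671  -0.34150134]
tool r 0.3771387927465669 implied knob angle 109.03093905513755
15.0833 [0.55302129 0.28484192 0.14676497] [-1.79978561e+02  8.22331924e-02  8.12284841e+01] [-1.15767501 -0.6757671  -0.34150134] board [  2.41829018 267.28091709]
[333 195  18   9  51] board x,y min/max at mid height [111.36562081  66.80857872] [137.42767247 121.68297395]
[310 210  14  11  46] board x,y min/max at mid height [18.21944077 36.54077865] [26.96454863 92.1929798 ]
[285 230  14   9  44] board x,y min/max at mid height [-89.83499415  15.30307956] [-51.63093087  36.46023635]
```

View pics/c7.png

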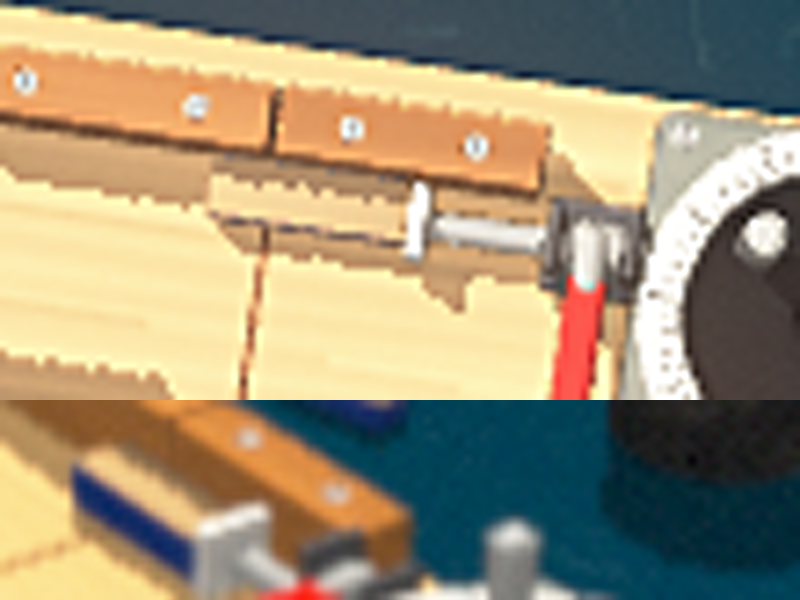

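Run:
```python
from h import *
d=np.load('top.npz');k=800/110
g=lambda x,y,z:(w2b(ray(d,245+(x+.5)/k-.5,160+(y+.5)/k-.5,z))*1000).round(1)
for x,y,z in[(225,217,.034),(310,230,.034),(395,242,.034),(222,160,.034),(215,175,.034),(212,200,.034),(415,240,.034),(432,185,.043),(415,183,.043)]:print((x,y),g(x,y,z))
for x,y in[(100,138),(540,193),(300,163)]:print('fence',g(x,y,.05))
f=d['frame']; 
for u in(278,285,292,298): print(u,[ (v,f[v,u].tolist()) for v in range(178,196)])
```

```text
(225, 217) [24.8 87.7]
(310, 230) [24.5 60. ]
(395, 242) [24.4 32.4]
(222, 160) [42.9 91.4]
(215, 175) [37.8 92.9]
(212, 200) [29.6 92.7]
(415, 240) [26.  26.1]
(432, 185) [43.3 22.8]
(415, 183) [43.2 28.3]
fence [ 42.6 129.1]
fence [ 44.8 -11.8]
fence [43.6 65. ]
278 [(178, [245, 176, 110]), (179, [255, 181, 114]), (180, [143, 93, 59]), (181, [135, 107, 87]), (182, [181, 142, 107]), (183, [179, 140, 104]), (184, [172, 131, 98]), (185, [254, 221, 161]), (186, [250, 223, 163]), (187, [248, 219, 158]), (188, [251, 221, 160]), (189, [255, 232, 168]), (190, [120, 92, 82]), (191, [205, 162, 114]), (192, [198, 156, 110]), (193, [190, 147, 105]), (194, [201, 150, 107]), (195, [255, 241, 177])]
285 [(178, [228, 155, 99]), (179, [236, 162, 103]), (180, [255, 179, 113]), (181, [142, 91, 59]), (182, [136, 107, 86]), (183, [180, 141, 105]), (184, [177, 139, 102]), (185, [166, 127, 94]), (186, [250, 213, 157]), (187, [249, 218, 160]), (188, [246, 215, 157]), (189, [249, 218, 157]), (190, [255, 228, 165]), (191, [117, 91, 82]), (192, [208, 163, 116]), (193, [201, 158, 114]), (194, [187, 145, 101])
[... 184 characters left out ...]
42, 106]), (185, [177, 139, 102]), (186, [169, 131, 96]), (187, [250, 214, 155]), (188, [246, 212, 156]), (189, [245, 209, 155]), (190, [246, 211, 153]), (191, [255, 225, 161]), (192, [117, 91, 82]), (193, [207, 161, 114]), (194, [200, 157, 112]), (195, [187, 144, 101])]
298 [(178, [225, 153, 97]), (179, [227, 153, 97]), (180, [231, 157, 101]), (181, [239, 167, 107]), (182, [255, 181, 114]), (183, [126, 80, 52]), (184, [136, 105, 83]), (185, [176, 140, 102]), (186, [176, 139, 103]), (187, [172, 133, 99]), (188, [244, 205, 148]), (189, [243, 208, 152]), (190, [241, 206, 149]), (191, [245, 208, 152]), (192, [255, 216, 157]), (193, [115, 90, 80]), (194, [206, 163, 114]), (195, [196, 154, 109])]
```

The strip's front edge is at x ≈ 24.5 mm (24 means flush with the fence) and parallel to it, and its end meets the stop plate. The dial is still aligned, the lever is flat and the arm is clear, so I'll hand in.

```bash
python3 -c "
from h import *
print(env.sign_off())"
```

```text
the job is handed in; nothing more can be done
None
```

The job is handed in, with no verdict returned: by my last camera measurements the index line is within about 1–2 mm of the red marker, the lock lever is flat, and the strip is flush along the fence and against the stop plate.

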